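# Queue the sample jars in the guide-rail lane and shut its gate

## Robot

A 6-joint arm with a two-finger parallel gripper is mounted at the origin on the work surface. World frame = base frame: x ahead of the robot, y to its left, z up, the work surface at z = 0. Lengths are in m, angles in degrees, forces in N, time in s.
With the tool pointing down it reaches from about 0.3 to 0.75 m from the base axis. Payload 8.5 kg.
Tool frame: the origin (TCP) lies midway between the tips of the shut fingers; the grasp point (between the pads) lies 19 mm behind it (env.grasp_offset is the distance from the TCP to the grasp point, in m); z points along the fingers, y is the line along which they close (so a half turn about z gives the same grasp; the last joint's range is limited). The gripper opens to 85 mm and grips with 20 to 120 N. Pads are 22 mm wide; open, the fingers measure 114 mm over their backs; the gripper's body (76 mm by 85 mm) begins 54 mm behind the grasp point. The pads swing forward as they close: fully open they stand 13 mm farther back than shut.
Start: joints at [-82.695, 21.807, 74.336, -0, 83.858, -12.336], TCP at [0.185, -0.518, 0.231] pointing down, gripper open.
Joint ranges: [-178.18, 178.18], [-50.72, 133.34], [12.68, 142.11], [-81.47, 261.47], [9.98, 163.14], [-165.26, 165.26]. Speed limits (degrees/s): [136.94, 136.94, 180, 180, 180, 180].

## Interface

Orientations are given as a 3x3 rotation matrix whose columns are the frame's x, y, z axes.
In Python, from rig import env gives the robot as it stands.
- The arm moves only by the tool servo_tool, never from a script. Its argument "deltas" is text: rows parted by semicolons, each of 7 numbers parted by spaces: the opening, from 0 (shut) to 1 (fully open), then the shift along the tool's x, y, z in mm, then the turn, a rotation vector about the tool's x, y, z in rad. A call has 1 to 8 rows; each row shifts and turns the commanded pose from where the row before left it, along the tool's axes as they then stand; what a row does not reach is not made up. A row lasts 1/12 s, in which the tool goes at most 41.7 mm and 7.16 degrees, less where a joint would pass 70% of its speed; a pose out of reach is approached as far as the arm can. A call is refused whole if a number of a shift passes 41.7 or a number of a turn 0.125, either way. A call with a gripper value outside its range is refused whole. The fingers move at their own pace and stop on an object; "newtons" is the grip in N (left out, the last holds). Time passes only in rows, so rows that do not move let the fingers close. It gives the time, the measured TCP pose, the force, the opening and the grip force at its end, in the units of the state.
- env.observe(): the state, without advancing time (a new reading comes with each control period).
- env.get_image(name): name is "scene" or "top"; returns a dict with "img" (420x560x3 uint8, red, green, blue), "depth" (420x560 float32, m along the optical axis (not along the pixel's ray), 0 where there is no reading), "camera_matrix" (3x3 intrinsics, pixels), "D" ([k1, k2, p1, p2, k3] as OpenCV has them; the pictures are not rectified), "world_to_cam" (4x4, takes a point from world to camera coordinates). Camera axes: x right, y down, z forward; pixel columns grow to the right and rows downward; lengths in m; the calibration is good to about 2 mm. A picture is of the moment at which its call begins.
- env.close_job(): hands the job in; it is judged then, once.
Trained networks look in a picture, given as the dict that the camera call returned (one of the last four; its "shot" number tells which), for a name from the list of things; names that differ only in an ending like _2 or _b are one class to them, and where a whole thing is asked for, a point or a joint stands for the part that bears it (a point fixed in the world has none). Each returns a list of dicts, best first, with "conf" (0 to 1); they miss things now and then, are a little off and sometimes report something else, mostly with a low value. They report only what shows in the picture. A call takes as long as a camera call. They do not tell look-alikes from the thing itself.
- env.spot_in(name, picture): "bbox" ([centre column, centre row, width, height] in pixels, round what is visible of it).
- env.spot_point(name, picture): "uv" ([column, row] in pixels: a listed point, or the origin of a listed thing).
The state is a dict: "time_s": time; "q": joint angles; "qvel": joint speeds; "joint_efforts": joint torques, N m; "position": TCP position; "tool_rot": TCP orientation; "ft_force": force on the tool from outside, world axes, zero at the start; "wrist_torque": the same for the moment, N m; "grip_width": finger opening in m; "gripper_force": force on a finger pad.
Only numpy, scipy, OpenCV 4.12 (cv2) and the standard library are available. Lean on these libraries where they do the work, as an engineer would, in place of code of your own. Each camera call takes 0.05 s, during which the arm holds its last target. There are 200 camera calls.

## Task

Push the three sample jars through the open end of the steel lane so that they stand in single file between its rails, close up against the end stop, then swing the red gate fully shut behind the last one. The jars are too wide to grip safely, so slide them along the bench standing upright, without lifting or tipping them, and leave the bottle, the dishes and the slide box where they are.

Things in the scene. Friction and masses are not known exactly. Their poses are not given: they have to be found in the camera images.
- lane: Fixed steel queue lane, open at one end. Origin: on the bench, on the lane's centre line, at the inner face of the end stop (plate 55 mm high). x axis: along the lane from the stop to the open mouth, roughly towards the robot's left; z up. Two guide rails with inner faces at y = -40.5 and +40.5 mm, 6 mm thick, 24 to 46 mm above the bench. Jars stand on the bench itself inside it
- lane_mouth (a point): point on the bench on the lane's centre line where the straight rails end (lane x = 232 mm, y = 0). From here the rails flare outwards at 0.5 rad to lane x = 297 mm, where they are 150 mm apart. Outside the straight rails small brackets, up to 46 mm high, reach to y = +-79 mm. The shut gate crosses the lane 6 mm beyond this point: three jars fill 228 mm of the 234 mm between end stop and gate
- gate_hinge (a point): point on the axis of the gate's upright hinge post, 62 mm above the bench (lane x = 238, y = -74 mm). The post is 82 mm high. The catch post for the bar's free end stands across the mouth at lane x = 236, y = +74 mm; its lug, 73 mm high, stops the bar when shut
- gate (a joint): angle of the red gate bar about its upright hinge (rad). 0 = shut: bar straight across the lane's mouth, against the lug of the catch post. Grows as the free end swings outward, away from the end stop; about 1.57 = bar parallel to the lane, pointing away from the stop; limit 2.1. Starts wide open, clear of the way in. Stiff hinge (0.08 N m): stays where it is left
- gate_tip (a point): point in the red gate bar under the black knob at its free end, 144 mm from the hinge axis, 62 mm above the bench. The bar is 8 mm thick, 53 to 71 mm above the bench, and reaches 152 mm from the hinge axis; the black knob, 20 mm across, stands on it up to 88 mm above the bench
- jar_1: amber wide-mouth sample jar with white label band and white screw lid, closed: an upright cylinder 76 mm in diameter, 85 mm tall, 0.25 to 0.5 kg. Origin: centre of its underside, z up. Starts standing on the bench beyond the lane's mouth; the three jars are alike
- jar_2: second jar, like jar_1
- jar_3: third jar, like jar_1
- reagent_bottle: bystander: green glass bottle with black cap, 52 mm in diameter, 115 mm tall, loose. Origin: centre of its underside
- petri_dishes: bystander: stack of two clear petri dishes, 90 mm in diameter, 32 mm tall, loose, one piece. Origin: centre of its underside
- slide_box: bystander: blue microscope-slide box, 95 x 80 mm, 34 mm tall, loose. Origin: centre of its underside
Not all that is in view belongs to the job. What is shaped like the jar_1 but purple or yellow is not meant. What is shaped like the jar_3 but pink is not meant.

How it is judged:
By the outcome, as a careful person would: the job done as asked, in the order asked, and still so for the second after the job is handed in, with the robot touching nothing.
It also fails if it takes over 72 s, if anything falls off the work surface, if the arm or the gripper's body presses on something with over 40 N, if the wrist force passes 120 N, or if a joint passes its speed limit or range.

## Working session

There is one attempt and no reset: what is moved stays moved. The work goes in short steps, Python scripts to look and compute and a tool call to move; the robot and the scene stay as the last step left them, time stands still between calls to the robot, and variables do not carry over. Pictures are saved under pics/ and viewed, at most 10 in all, crops included, and the job is handed in when it is done.

Besides the shell and the picture viewer there is one more tool, called after ">>>" by a JSON object that holds its "name" and its "arguments", one argument or row to a line. servo_tool: Moves the arm, as the interface text tells. Its arguments: {"type":"object","properties":{"deltas":{"type":"string"},"newtons":{"type":"number"}},"required":["deltas"]}

```bash
mkdir -p pics
cat > h.py <<'E'
import numpy as np,cv2
from rig import env
def ray(p,uv,z):
    K=np.array(p["camera_matrix"]);D=np.array(p["D"],float)
    n=cv2.undistortPoints(np.array([[uv]],float),K,D)[0,0]
    T=np.linalg.inv(np.array(p["world_to_cam"]));d=T[:3,:3]@np.array([n[0],n[1],1]);o=T[:3,3]
    return o+d*(z-o[2])/d[2]
def save(p,f): cv2.imwrite("pics/"+f,cv2.cvtColor(p["img"],cv2.COLOR_RGB2BGR))
E
cat > a.py <<'E'
from h import *
for c in ["top","scene"]:
    p=env.get_image(c);save(p,c+"1.png")
    print(c,np.linalg.inv(p["world_to_cam"])[:3,3].round(3))
    for n,z in [("lane",0),("lane_mouth",0),("gate_hinge",.062),("gate_tip",.062),("jar_1",0),("reagent_bottle",0),("petri_dishes",0),("slide_box",0)]:
        for d in env.spot_point(n,p)[:7]:
            print(n,round(d["conf"],2),np.round(d["uv"],0),ray(p,d["uv"],z)[:2].round(4))
o=env.observe();print(o["position"],o["tool_rot"],o["time_s"])
E
python3 a.py
```

```text
top [ 0.284 -0.028  1.366]
lane 0.8 [382. 218.] [ 0.5766 -0.3243]
lane 0.69 [201. 244.] [0.513  0.1456]
lane_mouth 0.89 [292. 221.] [ 0.5716 -0.0901]
gate_hinge 0.69 [295. 191.] [ 0.6362 -0.095 ]
gate_tip 0.72 [240. 166.] [0.7017 0.0415]
gate_tip 0.48 [344. 273.] [ 0.4286 -0.2087]
jar_1 0.94 [241. 278.] [0.4252 0.0433]
jar_1 0.86 [137. 262.] [0.4706 0.3108]
jar_1 0.84 [179. 290.] [0.3981 0.2003]
jar_1 0.76 [198. 245.] [0.5123 0.1534]
jar_1 0.7 [170. 221.] [0.5762 0.2281]
jar_1 0.66 [284. 282.] [ 0.4144 -0.0641]
jar_1 0.61 [254. 230.] [0.5504 0.0103]
petri_dishes 0.84 [346. 276.] [ 0.4275 -0.2218]
slide_box 0.66 [198. 169.] [0.7162 0.1589]
scene [ 1.057 -0.145  0.842]
lane 0.96 [119. 272.] [ 0.5869 -0.3324]
lane 0.6 [382. 273.] [0.7321 0.1617]
lane_mouth 0.81 [234. 238.] [ 0.5734 -0.0991]
gate_hinge 0.94 [245. 252.] [ 0.6446 -0.0895]
gate_tip 0.69 [320. 262.] [0.7051 0.0386]
jar_1 0.95 [338. 140.] [0.3856 0.1986]
jar_1 0.89 [383. 198.] [0.5671 0.235 ]
jar_1 0.88 [232. 177.] [ 0.4197 -0.0671]
jar_1 0.87 [340. 185.] [0.5085 0.1578]
jar_1 0.67 [276. 166.] [0.4183 0.0355]
jar_1 0.63 [282. 219.] [0.5584 0.0092]
jar_1 0.61 [320. 263.] [0.6772 0.0523]
reagent_bottle 0.97 [185. 327.] [ 0.7323 -0.2275]
reagent_bottle 0.55 [247. 252.] [ 0.615  -0.0807]
petri_dishes 0.82 [162. 196.] [ 0.4286 -0.2238]
slide_box 0.84 [379. 269.] [0.7226 0.16  ]
[ 0.18487261 -0.51798631  0.23134179] [[ 9.41812161e-01  3.36139633e-01  2.34370882e-05]
 [ 3.36139633e-01 -9.41812160e-01 -3.82690080e-05]
 [ 9.20960437e-06  4.39203513e-05 -9.99999999e-01]] 0.9
```

View pics/top1.png

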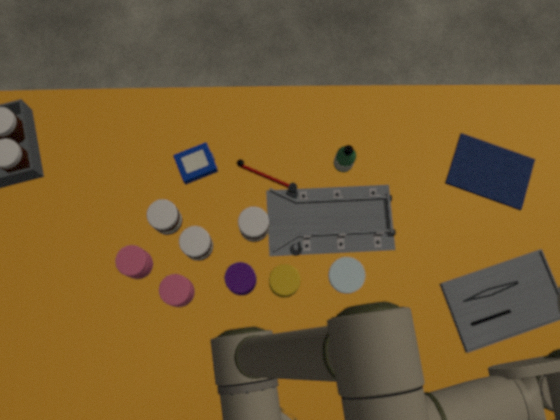

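View pics/scene1.png

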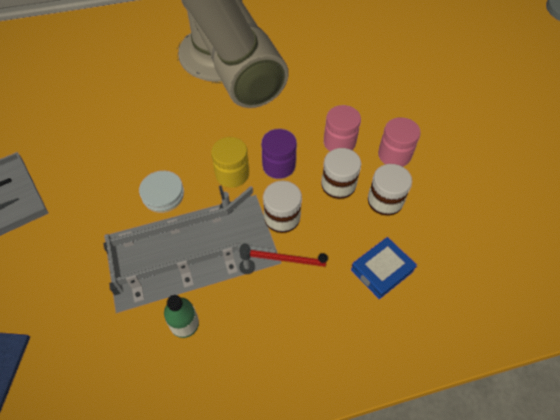

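The top view shows white-lidded jars at (254,222), (195,242) and (163,215), with purple, yellow and two pink look-alikes nearby. The lane runs from (390,215) to its mouth at about (290,221), and the gate tip is at (240,163). Next I'll refine these with depth.

```bash
cat >> h.py <<'E'
def cloud(p):
    K=np.array(p["camera_matrix"]);D=np.array(p["D"],float);d=p["depth"]
    v,u=np.nonzero(d>0);n=cv2.undistortPoints(np.stack([u,v],1).astype(float)[:,None],K,D)[:,0]
    z=d[v,u];T=np.linalg.inv(np.array(p["world_to_cam"]))
    X=np.c_[n*z[:,None],z]@T[:3,:3].T+T[:3,3];return X,p["img"][v,u].astype(int),np.stack([u,v],1)
def jars(p,zs=(.075,.1)):
    """white lids -> centres by min enclosing circle; fit in world"""
    X,C,_=cloud(p)
    m=(X[:,2]>zs[0])&(X[:,2]<zs[1])&(X[:,0]>.3)&(X[:,0]<.72)&(X[:,1]>-.4)&(X[:,1]<.36)&(C.min(1)>90)&(C.max(1)-C.min(1)<60)
    P=X[m];out=[]
    while len(P)>25:
        best=max(P[::5],key=lambda q:(np.hypot(*(P[:,:2]-q[:2]).T)<.04).sum());c=best[:2]
        for _ in range(5): s=np.hypot(*(P[:,:2]-c).T)<.045;c=P[s,:2].mean(0)
        out.append((c.round(4),int(s.sum()),P[s,2].mean().round(4)));P=P[np.hypot(*(P[:,:2]-c).T)>.05]
    return out
E
cat > b.py <<'E'
from h import *
from scipy.optimize import minimize
for c in ["top","scene"]:
    p=env.get_image(c);X,C,_=cloud(p)
    print(c,[j for j in jars(p) if j[1]>40])
    m=(X[:,2]>.036)&(X[:,2]<.05)&(X[:,0]>.5)&(X[:,0]<.68)&(X[:,1]>-.36)&(X[:,1]<-.08)
    P=X[m,:2]
    def f(a):
        e=np.array([-np.sin(a[2]),np.cos(a[2])]);y=np.array([-e[1],e[0]])
        d=P-a[:2];lx=d@e;ly=d@y
        r=np.hypot(np.abs(ly)-.0435,np.maximum(0,np.maximum(-lx,lx-.232)))
        s=np.hypot(lx+.004,np.maximum(0,np.abs(ly)-.04))
        r=np.minimum(r,s)
        return np.minimum(r,.012).mean()
    b=min((minimize(f,[.58+dx,-.327,t],method="Nelder-Mead",options=dict(initial_simplex=np.array([[.58+dx,-.327,t],[.59+dx,-.327,t],[.58+dx,-.317,t],[.58+dx,-.327,t+.03]]))) for dx in(-.01,0,.01) for t in(0,.03,.06)),key=lambda r:r.fun)
    print(len(P),b.x.round(4),b.fun)
    t=b.x[2];e=np.array([-np.sin(t),np.cos(t)]);y=np.array([-e[1],e[0]])
    print("mouth",b.x[:2]+.232*e,"hinge",b.x[:2]+.238*e-.074*y)
    r=(C[:,0]>90)&(C[:,1]<60)&(C[:,2]<60)&(X[:,2]>.05)&(X[:,2]<.08)&(X[:,0]>.6);R=X[r]
    if len(R): print("red",R.mean(0),R[R[:,1].argmin()],R[R[:,1].argmax()])
E
python3 b.py
```

```text
top [(array([0.5083, 0.1527]), 716, np.float64(0.084)), (array([0.5761, 0.2336]), 698, np.float64(0.0844)), (array([0.555 , 0.0094]), 702, np.float64(0.0843))]
705 [ 0.5779 -0.3242  0.0358] 0.0026627587728542154
mouth [ 0.56963669 -0.0923257 ] hinge [ 0.64337456 -0.08368124]
red [ 0.67474829 -0.02225628  0.06910778] [ 0.65163759 -0.08022296  0.06967034] [0.70074869 0.03238157 0.06804573]
scene [(array([0.5614, 0.0084]), 1021, np.float64(0.0846)), (array([0.5818, 0.2308]), 993, np.float64(0.0851)), (array([0.5143, 0.151 ]), 918, np.float64(0.0846))]
1583 [ 0.5829 -0.3253  0.0344] 0.0025175758422379185
mouth [ 0.57495989 -0.09341332] hinge [ 0.64870963 -0.08487072]
red [ 0.68045863 -0.02124707  0.0680094 ] [ 0.65377918 -0.08185949  0.0573908 ] [0.71258768 0.04534621 0.06623388]
```

```bash
cat > plan.py <<'E'
import sys
from h import *
# lane frame (mean of both cameras)
O=np.array([.580,-.325]);TH=.035
e=np.array([-np.sin(TH),np.cos(TH)]);yl=np.array([-e[1],e[0]])
def L(lx,ly): return O+lx*e+ly*yl
def plan(op,wps,start=None):
    """wps: (x,y,z,heading rad,mm per row). prints rows in rounded numbers, 8 per line"""
    o=env.observe();R=np.array(o["tool_rot"])
    P,h=(np.array(o["position"]),np.arctan2(R[1,0],R[0,0])) if start is None else (np.array(start[:3]),start[3])
    rows=[]
    for x,y,z,hd,st in wps:
        G=np.array([x,y,z]);n=int(max(1,np.ceil(np.linalg.norm(G-P)*1e3/st-.05),np.ceil(abs(hd-h)/.11)))
        for k in range(n):
            d=(G-P)/(n-k);a=round(-(hd-h)/(n-k),3)
            c,s=np.cos(h),np.sin(h);X=np.array([c,s,0]);Y=np.array([s,-c,0])
            r=[round(v*1e3,0 if abs(v)>.02 else 1) for v in (d@X,d@Y,-d[2])]
            P=P+(r[0]*X+r[1]*Y+np.array([0,0,-r[2]]))/1e3;h-=a
            rows.append(f"{op:g} {r[0]:g} {r[1]:g} {r[2]:g} 0 0 {a:g}")
    for i in range(0,len(rows),8): print("; ".join(rows[i:i+8]))
    print("end",P.round(4),round(h,4))
HE=np.pi/2+TH
E
python3 - <<'E'
from plan import *
plan(.6,[(.42,-.2,.2,1.0,34),(.556,.061,.2,HE,34)])
print(L(.387,.0103),L(.31,0),L(.078,0))
E
```

```text
0.6 27 -18.4 2.6 0 0 -0.055; 0.6 28 -16.8 2.6 0 0 -0.055; 0.6 29 -15.3 2.6 0 0 -0.055; 0.6 30 -13.6 2.6 0 0 -0.055; 0.6 31 -11.9 2.6 0 0 -0.055; 0.6 31 -10.2 2.6 0 0 -0.055; 0.6 32 -8.5 2.6 0 0 -0.055; 0.6 32 -6.7 2.6 0 0 -0.054
0.6 33 -5 2.6 0 0 -0.055; 0.6 33 -3.1 2.6 0 0 -0.054; 0.6 33 -1.4 2.7 0 0 -0.055; 0.6 33 0.5 2.6 0 0 -0.054; 0.6 33 -3 0 0 0 -0.067; 0.6 33 -0.8 0 0 0 -0.067; 0.6 33 1.4 0 0 0 -0.067; 0.6 32 3.6 0 0 0 -0.067
0.6 32 5.8 0 0 0 -0.068; 0.6 32 7.9 0 0 0 -0.067; 0.6 31 10 0 0 0 -0.068; 0.6 30 12.1 0 0 0 -0.067; 0.6 30 14.1 0 0 0 -0.068
end [0.556  0.0615 0.2   ] 1.6058
[0.55616407 0.06140256] [ 0.56915222 -0.01518986] [ 0.57727056 -0.24704777]
```

>>> {"name": "servo_tool", "arguments": {
  "deltas": "0.6 27 -18.4 2.6 0 0 -0.055; 0.6 28 -16.8 2.6 0 0 -0.055; 0.6 29 -15.3 2.6 0 0 -0.055; 0.6 30 -13.6 2.6 0 0 -0.055; 0.6 31 -11.9 2.6 0 0 -0.055; 0.6 31 -10.2 2.6 0 0 -0.055; 0.6 32 -8.5 2.6 0 0 -0.055; 0.6 32 -6.7 2.6 0 0 -0.054"
}}

```text
time_s: 1.67
position: [0.3415, -0.3052, 0.2106]
tool_rot: [[0.708, 0.706, 0.0], [0.706, -0.708, -0.0], [-0.0, 0.0, -1.0]]
ft_force: [0.6, 0.4, 0.3]
grip_width: 0.0511
gripper_force: 0.0
```

>>> {"name": "servo_tool", "arguments": {
  "deltas": "0.6 33 -5 2.6 0 0 -0.055; 0.6 33 -3.1 2.6 0 0 -0.054; 0.6 33 -1.4 2.7 0 0 -0.055; 0.6 33 0.5 2.6 0 0 -0.054; 0.6 33 -3 0 0 0 -0.067; 0.6 33 -0.8 0 0 0 -0.067; 0.6 33 1.4 0 0 0 -0.067; 0.6 32 3.6 0 0 0 -0.067"
}}

```text
time_s: 2.33
position: [0.4812, -0.082, 0.2002]
tool_rot: [[0.295, 0.955, 0.0], [0.955, -0.295, -0.0], [0.0, 0.0, -1.0]]
ft_force: [-1.0, -0.8, 0.1]
grip_width: 0.0514
gripper_force: 0.0
```

>>> {"name": "servo_tool", "arguments": {
  "deltas": "0.6 32 5.8 0 0 0 -0.068; 0.6 32 7.9 0 0 0 -0.067; 0.6 31 10 0 0 0 -0.068; 0.6 30 12.1 0 0 0 -0.067; 0.6 30 14.1 0 0 0 -0.068; 0.6 0 0 0 0 0 0; 0.6 0 0 0 0 0 0; 0.6 0 0 0 0 0 0"
}}

```text
time_s: 3.0
position: [0.5557, 0.0611, 0.1999]
tool_rot: [[-0.034, 0.999, -0.0], [0.999, 0.034, -0.0], [-0.0, -0.0, -1.0]]
ft_force: [0.5, -0.1, -0.2]
grip_width: 0.0513
gripper_force: 0.0
```

>>> {"name": "servo_tool", "arguments": {
  "deltas": "0.6 0 0 30 0 0 0; 0.6 0 0 30 0 0 0; 0.6 0 0 30 0 0 0; 0.6 0 0 30 0 0 0; 0.6 0 0 28 0 0 0; 0.6 0 0 0 0 0 0; 0.6 0 0 0 0 0 0"
}}

```text
time_s: 3.58
position: [0.5555, 0.0605, 0.052]
tool_rot: [[-0.033, 0.999, -0.002], [0.999, 0.033, 0.0], [0.0, -0.002, -1.0]]
ft_force: [-0.4, 1.2, -0.0]
grip_width: 0.0511
gripper_force: 0.0
```

Run:
```python
from plan import *
print(env.observe()["position"],env.observe()["ft_force"])
p=env.get_image("scene");save(p,"s2.png")
plan(.6,[(*L(.31,0),.052,HE,10),(*L(.1,0),.052,HE,10)])
```

```text
[0.55551339 0.06046679 0.05196748] [-0.43424817  1.19569424 -0.04411416]
0.6 -9.5 1.3 0.2 0 0 -0; 0.6 -9.5 1.3 0.2 0 0 -0; 0.6 -9.5 1.3 0.2 0 0 -0; 0.6 -9.5 1.2 0.1 0 0 -0; 0.6 -9.5 1.3 0.2 0 0 -0; 0.6 -9.6 1.2 0.1 0 0 -0; 0.6 -9.5 1.3 0.2 0 0 -0.001; 0.6 -9.6 1.2 0.1 0 0 -0
0.6 -10 0 0 0 0 -0; 0.6 -10 0 0 0 0 -0; 0.6 -10 0 0 0 0 -0; 0.6 -10 0 0 0 0 -0; 0.6 -10 0 0 0 0 -0; 0.6 -10 0 0 0 0 -0; 0.6 -10 0 0 0 0 -0; 0.6 -10 0 0 0 0 -0
0.6 -10 0 0 0 0 -0; 0.6 -10 0 0 0 0 -0; 0.6 -10 0 0 0 0 -0; 0.6 -10 0 0 0 0 -0; 0.6 -10 0 0 0 0 -0; 0.6 -10 0 0 0 0 -0; 0.6 -10 0 0 0 0 -0; 0.6 -10 0 0 0 0 -0
0.6 -10 0 0 0 0 -0; 0.6 -10 0 0 0 0 -0; 0.6 -10 0 0 0 0 -0; 0.6 -10 0.1 0 0 0 -0; 0.6 -10 0 0 0 0 -0
end [ 0.5765 -0.2251  0.052 ] 1.6053
```

View pics/s2.png

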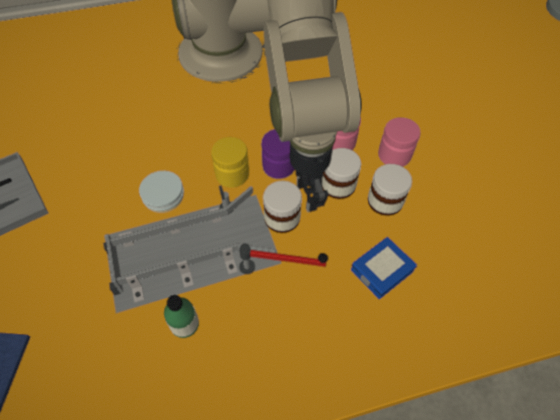

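The gripper tips, at about (315,200), stand just behind jar A at (282,205) with its neighbours untouched. I'll push now.

>>> {"name": "servo_tool", "arguments": {
  "deltas": "0.6 -9.5 1.3 0 0 0 0; 0.6 -9.5 1.3 0 0 0 0; 0.6 -9.5 1.3 0 0 0 0; 0.6 -9.5 1.3 0 0 0 0; 0.6 -9.5 1.3 0 0 0 0; 0.6 -9.5 1.3 0 0 0 0; 0.6 -9.5 1.3 0 0 0 0; 0.6 -9.5 1.3 0 0 0 0"
}}

```text
time_s: 4.3
position: [0.5693, -0.0151, 0.0523]
tool_rot: [[-0.035, 0.999, 0.0], [0.999, 0.035, 0.0], [0.0, 0.0, -1.0]]
ft_force: [-0.4, 3.3, 4.6]
grip_width: 0.0513
gripper_force: 3.1
```

>>> {"name": "servo_tool", "arguments": {
  "deltas": "0.6 -10 0 0 0 0 0; 0.6 -10 0 0 0 0 0; 0.6 -10 0 0 0 0 0; 0.6 -10 0 0 0 0 0; 0.6 0 0 0 0 0 0"
}}

```text
time_s: 4.72
position: [0.5705, -0.0564, 0.0518]
tool_rot: [[-0.034, 0.999, -0.0], [0.999, 0.034, -0.001], [-0.001, -0.0, -1.0]]
ft_force: [-0.1, -0.4, -0.6]
grip_width: 0.0514
gripper_force: 0.0
```

Run:
```python
from plan import *
for c in ["top","scene"]:
    p=env.get_image(c);print([(j[0],((j[0]-O)@e).round(4),((j[0]-O)@yl).round(4),j[1:]) for j in jars(p) if j[1]>150])
save(p,"s3.png")
```

```text
[(array([0.5761, 0.2336]), np.float64(0.5584), np.float64(-0.0156), (698, np.float64(0.0843))), (array([0.5114, 0.1514]), np.float64(0.4785), np.float64(0.0519), (649, np.float64(0.0843)))]
[(array([ 0.5783, -0.0979]), np.float64(0.227), np.float64(-0.0062), (1021, np.float64(0.0847))), (array([0.5817, 0.2309]), np.float64(0.5555), np.float64(-0.0212), (990, np.float64(0.085))), (array([0.5141, 0.1509]), np.float64(0.4779), np.float64(0.0492), (916, np.float64(0.0847)))]
```

View pics/s3.png

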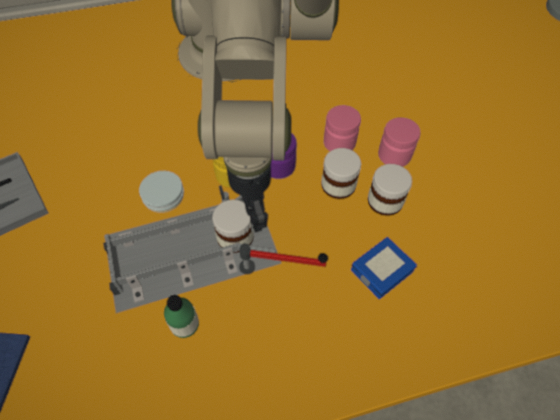

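Jar A is in the mouth, between the rails at (232,225), so I'll keep pushing.

>>> {"name": "servo_tool", "arguments": {
  "deltas": "0.6 -10 0 0 0 0 0; 0.6 -10 0 0 0 0 0; 0.6 -10 0 0 0 0 0; 0.6 -10 0 0 0 0 0; 0.6 -10 0 0 0 0 0; 0.6 -10 0 0 0 0 0; 0.6 -10 0 0 0 0 0; 0.6 -10 0 0 0 0 0"
}}

```text
time_s: 5.48
position: [0.5732, -0.1352, 0.052]
tool_rot: [[-0.035, 0.999, -0.0], [0.999, 0.035, 0.0], [0.0, -0.0, -1.0]]
ft_force: [0.5, 2.2, -0.0]
grip_width: 0.0514
gripper_force: 1.0
```

>>> {"name": "servo_tool", "arguments": {
  "deltas": "0.6 -10 0 0 0 0 0; 0.6 -10 0 0 0 0 0; 0.6 -10 0 0 0 0 0; 0.6 -10 0 0 0 0 0; 0.6 -10 0 0 0 0 0; 0.6 -10 0 0 0 0 0; 0.6 -10 0 0 0 0 0; 0.6 -10 0 0 0 0 0"
}}

```text
time_s: 6.15
position: [0.576, -0.215, 0.052]
tool_rot: [[-0.035, 0.999, -0.0], [0.999, 0.035, 0.0], [0.0, -0.0, -1.0]]
ft_force: [-0.8, 2.0, 0.8]
grip_width: 0.051
gripper_force: 1.0
```

>>> {"name": "servo_tool", "arguments": {
  "deltas": "0.6 -8 0 0 0 0 0; 0.6 -6 0 0 0 0 0; 0.6 -4 0 0 0 0 0; 0.6 -4 0 0 0 0 0; 0.6 -2 0 0 0 0 0; 0.6 0 0 0 0 0 0"
}}

```text
time_s: 6.65
position: [0.5768, -0.2383, 0.052]
tool_rot: [[-0.035, 0.999, -0.0], [0.999, 0.035, -0.0], [-0.0, -0.0, -1.0]]
ft_force: [0.9, 0.4, -1.1]
grip_width: 0.051
gripper_force: 0.5
```

>>> {"name": "servo_tool", "arguments": {
  "deltas": "0.6 -2 0 0 0 0 0; 0.6 -2 0 0 0 0 0; 0.6 -2 0 0 0 0 0; 0.6 -1 0 0 0 0 0; 0.6 0 0 0 0 0 0"
}}

```text
time_s: 7.07
position: [0.5771, -0.2452, 0.052]
tool_rot: [[-0.035, 0.999, 0.0], [0.999, 0.035, -0.0], [-0.0, 0.0, -1.0]]
ft_force: [0.7, 0.9, 0.8]
grip_width: 0.0513
gripper_force: 0.6
```

>>> {"name": "servo_tool", "arguments": {
  "deltas": "0.6 -1 0 0 0 0 0; 0.6 -1 0 0 0 0 0; 0.6 0 0 0 0 0 0"
}}

```text
time_s: 7.32
position: [0.5772, -0.2471, 0.052]
tool_rot: [[-0.035, 0.999, 0.0], [0.999, 0.035, -0.0], [-0.0, 0.0, -1.0]]
ft_force: [0.2, 2.1, -0.4]
grip_width: 0.0514
gripper_force: 0.8
```

>>> {"name": "servo_tool", "arguments": {
  "deltas": "0.6 -1.5 0 0 0 0 0; 0.6 -1.5 0 0 0 0 0; 0.6 0 0 0 0 0 0"
}}

```text
time_s: 7.57
position: [0.5773, -0.2503, 0.052]
tool_rot: [[-0.035, 0.999, 0.0], [0.999, 0.035, -0.0], [-0.0, 0.0, -1.0]]
ft_force: [-0.1, 1.8, -0.5]
grip_width: 0.0513
gripper_force: 0.7
```

>>> {"name": "servo_tool", "arguments": {
  "deltas": "0.6 -1 0 0 0 0 0; 0.6 -1 0 0 0 0 0; 0.6 0 0 0 0 0 0"
}}

```text
time_s: 7.82
position: [0.5773, -0.2522, 0.052]
tool_rot: [[-0.035, 0.999, 0.0], [0.999, 0.035, -0.0], [-0.0, 0.0, -1.0]]
ft_force: [0.1, 1.7, 0.7]
grip_width: 0.0514
gripper_force: 0.7
```

Run:
```python
from plan import *
p=env.get_image("scene");print([(j[0],((j[0]-O)@e).round(4),((j[0]-O)@yl).round(4),j[1:]) for j in jars(p) if j[1]>50])
X,C,_=cloud(p);d=X[:,:2]-O;lx=d@e;ly=d@yl
m=(abs(ly)<.035)&(lx<.0)&(lx>-.03)&(X[:,2]>.05)&(X[:,2]<.06);print("stop top",m.sum(),np.percentile(lx[m],[5,50,95]))
cv2.imwrite("pics/c4.png",cv2.resize(cv2.cvtColor(p["img"][150:350,80:330],cv2.COLOR_RGB2BGR),None,fx=3,fy=3))
```

```text
[(array([0.5817, 0.2308]), np.float64(0.5554), np.float64(-0.0211), (985, np.float64(0.0851))), (array([0.5142, 0.1509]), np.float64(0.4779), np.float64(0.0491), (919, np.float64(0.0847))), (array([ 0.5863, -0.2991]), np.float64(0.0257), np.float64(-0.0072), (899, np.float64(0.0851)))]
stop top 95 [-0.01126294 -0.00846143 -0.00390329]
```

View pics/c4.png

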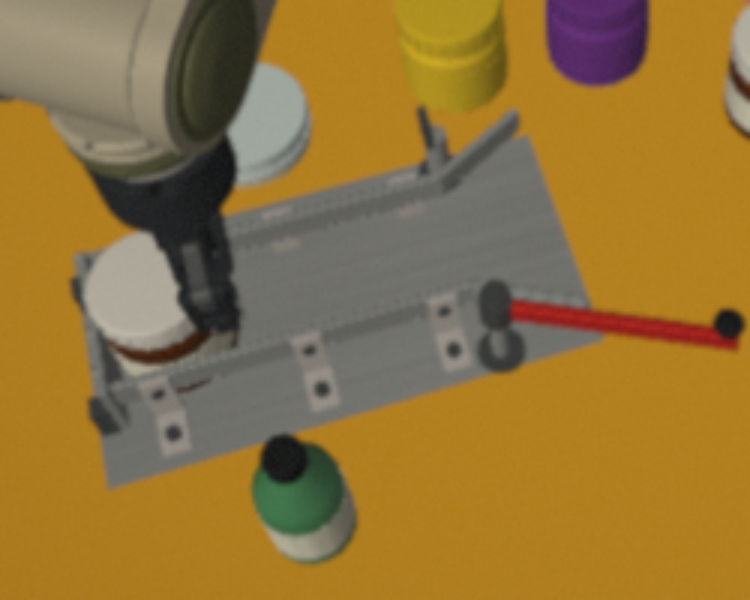

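The jar is almost at the stop plate, and the depth data puts the plate about 4 mm farther than my frame says. I'll nudge until contact.

>>> {"name": "servo_tool", "arguments": {
  "deltas": "0.6 -1.5 0 0 0 0 0; 0.6 -1.5 0 0 0 0 0; 0.6 0 0 0 0 0 0"
}}

```text
time_s: 8.12
position: [0.5774, -0.2537, 0.052]
tool_rot: [[-0.035, 0.999, -0.0], [0.999, 0.035, 0.003], [0.003, -0.0, -1.0]]
ft_force: [1.0, 8.0, 1.7]
grip_width: 0.0508
gripper_force: 3.6
```

>>> {"name": "servo_tool", "arguments": {
  "deltas": "0.6 -1 0 0 0 0 0; 0.6 -1 0 0 0 0 0; 0.6 0 0 0 0 0 0"
}}

```text
time_s: 8.37
position: [0.5773, -0.254, 0.052]
tool_rot: [[-0.036, 0.999, -0.001], [0.999, 0.036, 0.005], [0.006, -0.001, -1.0]]
ft_force: [1.1, 15.7, 4.1]
grip_width: 0.0514
gripper_force: 6.9
```

>>> {"name": "servo_tool", "arguments": {
  "deltas": "0.6 5 0 0 0 0 0; 0.6 10 0 0 0 0 0; 0.6 10 0 -20 0 0 0; 0.6 0 0 -35 0 0 0; 0.6 0 0 -35 0 0 0; 0.6 0 0 -30 0 0 0; 0.6 0 0 0 0 0 0"
}}

```text
time_s: 8.95
position: [0.5786, -0.2331, 0.1788]
tool_rot: [[-0.035, 0.999, 0.01], [0.999, 0.035, -0.007], [-0.007, 0.01, -1.0]]
ft_force: [0.8, 0.0, 0.5]
grip_width: 0.051
gripper_force: 0.0
```

```bash
cat >> plan.py <<'E'
def J(x,y,h,st,off=.041,z=.052): return (x+off*np.cos(h),y+off*np.sin(h),z,h,st)
E
python3 - <<'E'
from plan import *
o=env.observe();print(o["position"])
for c in ["top","scene"]:
    p=env.get_image(c);print([(j[0],((j[0]-O)@e).round(4),((j[0]-O)@yl).round(4),j[1:]) for j in jars(p) if j[1]>50])
h=1.897
a=J(.579,.232,h,35,.053,.16);plan(.6,[a,a[:2]+(.052,h,28)])
w=[J(.603,.165,1.82,10),J(.607,.13,1.5,8),J(.595,.075,1.35,10),J(.572,.02,1.45,10),J(.570,-.03,HE,9)]
plan(.6,w,start=a[:2]+(.052,h))
E
```

```text
[ 0.57862475 -0.23305215  0.17880481]
[(array([0.576 , 0.2335]), np.float64(0.5583), np.float64(-0.0155), (700, np.float64(0.0844))), (array([0.5237, 0.1647]), np.float64(0.4914), np.float64(0.0391), (270, np.float64(0.0842))), (array([ 0.5942, -0.3027]), np.float64(0.0218), np.float64(-0.015), (78, np.float64(0.0843)))]
[(array([ 0.5845, -0.2913]), np.float64(0.0335), np.float64(-0.0057), (1238, np.float64(0.0849))), (array([0.5819, 0.2308]), np.float64(0.5554), np.float64(-0.0213), (993, np.float64(0.085))), (array([0.5141, 0.151 ]), np.float64(0.478), np.float64(0.0492), (918, np.float64(0.0847)))]
0.6 34 0.2 0.9 0 0 -0.019; 0.6 34 0.9 0.9 0 0 -0.019; 0.6 34 1.5 0.9 0 0 -0.019; 0.6 34 2.2 0.9 0 0 -0.02; 0.6 34 2.9 0.8 0 0 -0.019; 0.6 34 3.5 0.9 0 0 -0.02; 0.6 34 4.2 0.8 0 0 -0.019; 0.6 34 4.8 0.9 0 0 -0.02
0.6 34 5.5 0.8 0 0 -0.019; 0.6 34 6.2 0.9 0 0 -0.02; 0.6 34 6.8 0.8 0 0 -0.019; 0.6 34 7.5 0.9 0 0 -0.02; 0.6 33 8.1 0.8 0 0 -0.019; 0.6 33 8.8 0.9 0 0 -0.02; 0.6 34 9.5 0.8 0 0 -0.019; 0.6 -0.1 -0 27 0 0 -0
0.6 -0.1 -0 27 0 0 -0; 0.6 -0.1 -0 27 0 0 -0; 0.6 -0.2 -0 27 0 0 -0
end
[... 269 characters left out ...]
0.6 -7.4 1.6 -0 0 0 0.064; 0.6 -7.3 2.1 -0 0 0 0.064; 0.6 -7.1 2.6 -0 0 0 0.064; 0.6 -6.9 3 -0 0 0 0.064; 0.6 -6.8 3.4 -0 0 0 0.064; 0.6 -9.4 -0.3 -0 0 0 0.025; 0.6 -9.4 -0.1 -0 0 0 0.025
0.6 -9.3 0.1 -0 0 0 0.025; 0.6 -9.3 0.4 -0 0 0 0.025; 0.6 -9.4 0.6 -0 0 0 0.025; 0.6 -9.3 0.9 -0 0 0 0.025; 0.6 -8.4 -2.1 -0 0 0 -0.014; 0.6 -8.4 -2.2 -0 0 0 -0.014; 0.6 -8.4 -2.3 -0 0 0 -0.014; 0.6 -8.3 -2.4 -0 0 0 -0.014
0.6 -8.3 -2.5 -0 0 0 -0.015; 0.6 -8.2 -2.7 -0 0 0 -0.014; 0.6 -8.2 -2.8 -0 0 0 -0.015; 0.6 -8.4 -0.4 -0 0 0 -0.026; 0.6 -8.4 -0.6 -0 0 0 -0.026; 0.6 -8.4 -0.8 -0 0 0 -0.026; 0.6 -8.3 -1 -0 0 0 -0.026; 0.6 -8.3 -1.3 -0 0 0 -0.026
0.6 -8.3 -1.5 -0 0 0 -0.026
end [0.5685 0.0109 0.052 ] 1.606
```

>>> {"name": "servo_tool", "arguments": {
  "deltas": "0.6 34 0.2 0.9 0 0 -0.019; 0.6 34 0.9 0.9 0 0 -0.019; 0.6 34 1.5 0.9 0 0 -0.019; 0.6 34 2.2 0.9 0 0 -0.02; 0.6 34 2.9 0.8 0 0 -0.019; 0.6 34 3.5 0.9 0 0 -0.02; 0.6 34 4.2 0.8 0 0 -0.019; 0.6 34 4.8 0.9 0 0 -0.02"
}}

```text
time_s: 9.72
position: [0.5679, 0.0426, 0.1633]
tool_rot: [[-0.189, 0.982, -0.003], [0.982, 0.189, 0.0], [0.001, -0.003, -1.0]]
ft_force: [1.4, -0.3, -0.9]
grip_width: 0.051
gripper_force: 0.0
```

>>> {"name": "servo_tool", "arguments": {
  "deltas": "0.6 34 5.5 0.8 0 0 -0.019; 0.6 34 6.2 0.9 0 0 -0.02; 0.6 34 6.8 0.8 0 0 -0.019; 0.6 34 7.5 0.9 0 0 -0.02; 0.6 33 8.1 0.8 0 0 -0.019; 0.6 33 8.8 0.9 0 0 -0.02; 0.6 34 9.5 0.8 0 0 -0.019; 0.6 0 0 0 0 0 0"
}}

```text
time_s: 10.38
position: [0.5599, 0.2879, 0.1568]
tool_rot: [[-0.326, 0.945, -0.003], [0.945, 0.326, 0.0], [0.001, -0.003, -1.0]]
ft_force: [-0.9, 0.6, 0.1]
grip_width: 0.051
gripper_force: 0.0
```

>>> {"name": "servo_tool", "arguments": {
  "deltas": "0.6 0 0 0 0 0 0; 0.6 0 0 28 0 0 0; 0.6 0 0 28 0 0 0; 0.6 0 0 28 0 0 0; 0.6 0 0 27 0 0 0; 0.6 0 0 0 0 0 0; 0.6 0 0 0 0 0 0"
}}

```text
time_s: 10.97
position: [0.5612, 0.2815, 0.047]
tool_rot: [[-0.319, 0.948, -0.003], [0.948, 0.319, -0.001], [-0.0, -0.003, -1.0]]
ft_force: [-0.5, 0.5, 0.9]
grip_width: 0.051
gripper_force: 0.0
```

>>> {"name": "servo_tool", "arguments": {
  "deltas": "0.6 -9.3 0.5 -2.5 0 0 0.009; 0.6 -9.2 0.6 -2.5 0 0 0.009; 0.6 -9.2 0.7 0 0 0 0.008; 0.6 -9.2 0.7 0 0 0 0.009; 0.6 -9.2 0.8 0 0 0 0.008; 0.6 -9.3 0.9 0 0 0 0.009; 0.6 -9.2 1 0 0 0 0.008; 0.6 -9.2 1 0 0 0 0.009"
}}

```text
time_s: 11.63
position: [0.5895, 0.213, 0.0532]
tool_rot: [[-0.253, 0.967, 0.0], [0.967, 0.253, 0.0], [0.0, 0.0, -1.0]]
ft_force: [-1.4, 3.3, 1.3]
grip_width: 0.0509
gripper_force: 3.2
```

>>> {"name": "servo_tool", "arguments": {
  "deltas": "0.6 -9.3 1.1 0 0 0 0.008; 0.6 -7.4 1.6 0 0 0 0.064; 0.6 -7.3 2.1 0 0 0 0.064; 0.6 -7.1 2.6 0 0 0 0.064; 0.6 -6.9 3 0 0 0 0.064; 0.6 -6.8 3.4 0 0 0 0.064; 0.6 -9.4 -0.3 0 0 0 0.025; 0.6 -9.4 -0.1 0 0 0 0.025"
}}

```text
time_s: 12.3
position: [0.6079, 0.1517, 0.053]
tool_rot: [[0.122, 0.993, 0.001], [0.993, -0.122, -0.0], [-0.0, 0.001, -1.0]]
ft_force: [1.4, 3.1, 1.9]
grip_width: 0.0513
gripper_force: 1.9
```

Run:
```python
from plan import *
p=env.get_image("scene");print([(j[0],((j[0]-O)@e).round(4),((j[0]-O)@yl).round(4),j[1:]) for j in jars(p) if j[1]>50],env.observe()["position"])
save(p,"s5.png")
```

```text
[(array([ 0.5844, -0.2913]), np.float64(0.0335), np.float64(-0.0056), (1237, np.float64(0.085))), (array([0.6097, 0.1114]), np.float64(0.4351), np.float64(-0.045), (1050, np.float64(0.0849))), (array([0.5114, 0.1416]), np.float64(0.4687), np.float64(0.0522), (632, np.float64(0.0846)))] [0.60744193 0.14991686 0.05290415]
```

View pics/s5.png

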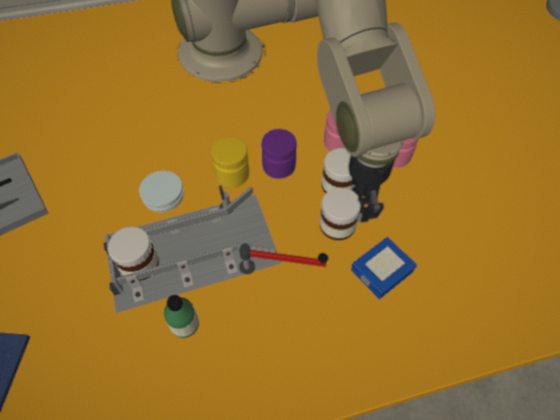

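Jar 3 is seated in the fingers at (340,214), clear of jar 2, the slide box and the gate. I'll continue along the planned arc.

>>> {"name": "servo_tool", "arguments": {
  "deltas": "0.6 -9.3 0.1 0 0 0 0.025; 0.6 -9.3 0.4 0 0 0 0.025; 0.6 -9.4 0.6 0 0 0 0.025; 0.6 -9.3 0.9 0 0 0 0.025; 0.6 -8.4 -2.1 0 0 0 -0.014; 0.6 -8.4 -2.2 0 0 0 -0.014; 0.6 -8.4 -2.3 0 0 0 -0.014; 0.6 -8.3 -2.4 0 0 0 -0.014"
}}

```text
time_s: 13.02
position: [0.5878, 0.0836, 0.0531]
tool_rot: [[0.165, 0.986, -0.0], [0.986, -0.165, 0.0], [0.0, -0.0, -1.0]]
ft_force: [1.2, 3.2, 1.2]
grip_width: 0.0513
gripper_force: 1.9
```

>>> {"name": "servo_tool", "arguments": {
  "deltas": "0.6 -8.3 -2.5 0 0 0 -0.015; 0.6 -8.2 -2.7 0 0 0 -0.014; 0.6 -8.2 -2.8 0 0 0 -0.015; 0.6 -8.4 -0.4 0 0 0 -0.026; 0.6 -8.4 -0.6 0 0 0 -0.026; 0.6 -8.4 -0.8 0 0 0 -0.026; 0.6 -8.3 -1 0 0 0 -0.026; 0.6 -8.3 -1.3 0 0 0 -0.026"
}}

```text
time_s: 13.68
position: [0.5688, 0.019, 0.0531]
tool_rot: [[-0.009, 1.0, -0.001], [1.0, 0.009, 0.0], [0.0, -0.001, -1.0]]
ft_force: [-1.1, 3.4, 1.6]
grip_width: 0.0512
gripper_force: 2.0
```

>>> {"name": "servo_tool", "arguments": {
  "deltas": "0.6 -8.3 -1.5 0 0 0 -0.026; 0.6 0 0 0 0 0 0"
}}

```text
time_s: 13.85
position: [0.5674, 0.0097, 0.053]
tool_rot: [[-0.034, 0.999, -0.001], [0.999, 0.034, -0.001], [-0.001, -0.001, -1.0]]
ft_force: [-0.5, -0.6, -0.6]
grip_width: 0.0513
gripper_force: 0.0
```

Run:
```python
from plan import *
p=env.get_image("scene");print([(j[0],((j[0]-O)@e).round(4),((j[0]-O)@yl).round(4),j[1:]) for j in jars(p) if j[1]>50],env.observe()["position"])
plan(.6,[(*L(.3,0),.052,HE,10),(*L(.16,0),.052,HE,10)])
```

```text
[(array([ 0.5844, -0.2913]), np.float64(0.0335), np.float64(-0.0056), (1236, np.float64(0.0849))), (array([ 0.575 , -0.0316]), np.float64(0.2934), np.float64(-0.0053), (1021, np.float64(0.0846))), (array([0.5144, 0.151 ]), np.float64(0.478), np.float64(0.0489), (919, np.float64(0.0847)))] [0.56763516 0.01031106 0.05299861]
0.6 -8.9 0.2 0.2 0 0 -0.001; 0.6 -8.9 0.2 0.3 0 0 -0.001; 0.6 -8.9 0.1 0.2 0 0 -0; 0.6 -8.8 0.2 0.3 0 0 -0.001; 0.6 -10 -0 -0 0 0 0; 0.6 -10 -0 -0 0 0 0; 0.6 -10 -0 -0 0 0 0; 0.6 -10 -0 -0 0 0 0
0.6 -10 -0 -0 0 0 0; 0.6 -10 -0 -0 0 0 0; 0.6 -10 -0 -0 0 0 0; 0.6 -10 -0 -0 0 0 0; 0.6 -10 -0 -0 0 0 0; 0.6 -10 -0 -0 0 0 0; 0.6 -10 -0 -0 0 0 0; 0.6 -10 -0 -0 0 0 0
0.6 -10 -0.1 -0 0 0 0; 0.6 -10 -0 -0 0 0 0
end [ 0.5744 -0.1651  0.052 ] 1.6063
```

>>> {"name": "servo_tool", "arguments": {
  "deltas": "0.6 -8.9 0.2 0 0 0 0; 0.6 -8.9 0.2 0 0 0 0; 0.6 -8.9 0.2 0 0 0 0; 0.6 -8.8 0.2 0 0 0 0; 0.6 -10 0 0 0 0 0; 0.6 -10 0 0 0 0 0; 0.6 -10 0 0 0 0 0; 0.6 -10 0 0 0 0 0"
}}

```text
time_s: 14.57
position: [0.5716, -0.0651, 0.0531]
tool_rot: [[-0.035, 0.999, -0.0], [0.999, 0.035, 0.0], [0.0, -0.0, -1.0]]
ft_force: [0.3, 3.8, 1.4]
grip_width: 0.0514
gripper_force: 2.2
```

>>> {"name": "servo_tool", "arguments": {
  "deltas": "0.6 -10 0 0 0 0 0; 0.6 -10 0 0 0 0 0; 0.6 -10 0 0 0 0 0; 0.6 -10 0 0 0 0 0; 0.6 -10 0 0 0 0 0; 0.6 -10 0 0 0 0 0; 0.6 -10 0 0 0 0 0; 0.6 -10 0 0 0 0 0"
}}

```text
time_s: 15.23
position: [0.5744, -0.1449, 0.0531]
tool_rot: [[-0.035, 0.999, -0.0], [0.999, 0.035, 0.0], [0.0, -0.0, -1.0]]
ft_force: [-0.1, 4.2, 2.1]
grip_width: 0.0517
gripper_force: 2.2
```

>>> {"name": "servo_tool", "arguments": {
  "deltas": "0.6 -9 0 0 0 0 0; 0.6 -6 0 0 0 0 0; 0.6 -5 0 0 0 0 0; 0.6 -4 0 0 0 0 0; 0.6 -2 0 0 0 0 0; 0.6 0 0 0 0 0 0"
}}

```text
time_s: 15.73
position: [0.5753, -0.1702, 0.053]
tool_rot: [[-0.035, 0.999, -0.0], [0.999, 0.035, -0.0], [-0.0, -0.0, -1.0]]
ft_force: [-0.3, 1.7, -1.1]
grip_width: 0.0513
gripper_force: 1.1
```

Contact is expected near y = -0.1775.

>>> {"name": "servo_tool", "arguments": {
  "deltas": "0.6 -2 0 0 0 0 0; 0.6 -2 0 0 0 0 0; 0.6 -2 0 0 0 0 0; 0.6 -1 0 0 0 0 0; 0.6 0 0 0 0 0 0"
}}

```text
time_s: 16.15
position: [0.5756, -0.1771, 0.0531]
tool_rot: [[-0.035, 0.999, 0.0], [0.999, 0.035, -0.0], [-0.0, 0.0, -1.0]]
ft_force: [-0.0, 2.1, 1.3]
grip_width: 0.0511
gripper_force: 1.8
```

>>> {"name": "servo_tool", "arguments": {
  "deltas": "0.6 -1 0 0 0 0 0; 0.6 -1 0 0 0 0 0; 0.6 0 0 0 0 0 0"
}}

```text
time_s: 16.4
position: [0.5755, -0.1777, 0.053]
tool_rot: [[-0.035, 0.999, -0.001], [0.999, 0.035, 0.002], [0.002, -0.001, -1.0]]
ft_force: [0.2, 9.0, 1.8]
grip_width: 0.0511
gripper_force: 4.0
```

>>> {"name": "servo_tool", "arguments": {
  "deltas": "0.6 4 0 0 0 0 0; 0.6 10 0 0 0 0 0; 0.6 10 0 -20 0 0 0; 0.6 0 0 -35 0 0 0; 0.6 0 0 -35 0 0 0; 0.6 0 0 -20 0 0 0; 0.6 0 0 0 0 0 0"
}}

```text
time_s: 16.98
position: [0.5765, -0.1554, 0.1681]
tool_rot: [[-0.035, 0.999, 0.008], [0.999, 0.035, -0.005], [-0.005, 0.008, -1.0]]
ft_force: [0.5, -0.2, 0.5]
grip_width: 0.0511
gripper_force: 0.0
```

Run:
```python
from plan import *
for c in ["top","scene"]:
    p=env.get_image(c);print([(j[0],((j[0]-O)@e).round(4),((j[0]-O)@yl).round(4),j[1:]) for j in jars(p) if j[1]>50])
h=1.95
a=J(.511,.152,h,35,.053,.16);plan(.6,[a])
w=[J(.545,.08,1.95,10),J(.568,.03,1.8,10),J(.570,-.03,HE,10),(*L(.2,0),.052,HE,10)]
plan(.6,w,start=a[:2]+(.052,h))
```

```text
[(array([0.5085, 0.1525]), np.float64(0.4797), np.float64(0.0547), (717, np.float64(0.0843))), (array([ 0.5781, -0.2886]), np.float64(0.0364), np.float64(0.0006), (710, np.float64(0.0841))), (array([ 0.579 , -0.2166]), np.float64(0.1084), np.float64(-0.0028), (102, np.float64(0.0843)))]
[(array([ 0.5844, -0.2896]), np.float64(0.0352), np.float64(-0.0056), (1292, np.float64(0.0849))), (array([ 0.5828, -0.2128]), np.float64(0.112), np.float64(-0.0067), (1059, np.float64(0.0847))), (array([0.5142, 0.1509]), np.float64(0.4779), np.float64(0.0491), (921, np.float64(0.0847)))]
0.6 33 -6.4 0.3 0 0 -0.031; 0.6 33 -5.4 0.3 0 0 -0.031; 0.6 33 -4.4 0.3 0 0 -0.031; 0.6 33 -3.4 0.3 0 0 -0.031; 0.6 33 -2.4 0.3 0 0 -0.031; 0.6 33 -1.3 0.3 0 0 -0.032; 0.6 33 -0.3 0.3 0 0 -0.031; 0.6 33 0.7 0.3 0 0 -0.032
0.6 33 1.8 0.3 0 0 -0.031; 0.6 33 2.9 0.3 0 0 -0.032; 0.6 34 3.9 0.4 0 0 -0.031
end [0.4912 0.2016 0.16  ] 1.9498
0.6 -9.1 0.5 -0 0 0 -0; 0.6 -9.2 0.5 -0 0 0 -0; 0.6 -9.1 0.5 -0 0 0 -0; 0.6 -9.2 0.5 -0 0 0 -0; 0.6 -9.1 0.5 -0 0 0 -0; 0.6 -9.2 0.5 -0 0 0 -0; 0.6 -9.1 0.5 -0 0 0 -0; 0.6 -9.2 0.5 -0 0 0 -0
0.6 -9.1 0.5 -0 0 0 -0; 0.6 -9.2 0.4 -0 0 0 -0; 0.6 -9.2 1.5 -0 0 0 0.025; 0.6 -9.2 1.7 -0 0 0 0.025; 0.6 -9.2 2 -0 0 0 0.025; 0.6 -9.1 2.2 -0 0 0 0.025; 0.6 -9 2.4 -0 0 0 0.025; 0.6 -9 2.6 -0 0 0 0.025
0.6 -9.9 -0.6 -0 0 0 0.032; 0.6 -10 -0.3 -0 0 0 0.032; 0.6 -10 0 -0 0 0 0.033; 0.6 -9.9 0.3 -0 0 0 0.032; 0.6 -9.9 0.7 -0 0 0 0.033; 0.6 -9.9 1 -0 0 0 0.032; 0.6 -9.7 -0 -0 0 0 0; 0.6 -9.7 -0 -0 0 0 0
0.6 -9.7 -0 -0 0 0 0; 0.6 -9.7 -0 -0 0 0 0; 0.6 -9.7 -0 -0 0 0 0; 0.6 -9.7 -0 -0 0 0 0; 0.6 -9.8 -0 -0 0 0 0; 0.6 -9.7 -0.1 -0 0 0 0; 0.6 -9.8 -0 -0 0 0 0; 0.6 -9.7 -0.1 -0 0 0 0
0.6 -9.8 -0 -0 0 0 0; 0.6 -9.7 -0.1 -0 0 0 0; 0.6 -9.8 -0 -0 0 0 0; 0.6 -9.7 -0.1 -0 0 0 0
end [ 0.573  -0.1251  0.052 ] 1.606
```

>>> {"name": "servo_tool", "arguments": {
  "deltas": "0.6 33 -6.4 0.3 0 0 -0.031; 0.6 33 -5.4 0.3 0 0 -0.031; 0.6 33 -4.4 0.3 0 0 -0.031; 0.6 33 -3.4 0.3 0 0 -0.031; 0.6 33 -2.4 0.3 0 0 -0.031; 0.6 33 -1.3 0.3 0 0 -0.032; 0.6 33 -0.3 0.3 0 0 -0.031; 0.6 33 0.7 0.3 0 0 -0.032"
}}

```text
time_s: 17.75
position: [0.5129, 0.1052, 0.1591]
tool_rot: [[-0.282, 0.959, -0.003], [0.959, 0.282, -0.0], [0.001, -0.003, -1.0]]
ft_force: [1.3, -0.2, -0.5]
grip_width: 0.051
gripper_force: 0.0
```

>>> {"name": "servo_tool", "arguments": {
  "deltas": "0.6 33 1.8 0.3 0 0 -0.031; 0.6 33 2.9 0.3 0 0 -0.032; 0.6 34 3.9 0.4 0 0 -0.031; 0.6 0 0 0 0 0 0; 0.6 0 0 0 0 0 0; 0.6 0 0 0 0 0 0"
}}

```text
time_s: 18.25
position: [0.4909, 0.2011, 0.1587]
tool_rot: [[-0.37, 0.929, -0.002], [0.929, 0.37, -0.001], [-0.0, -0.002, -1.0]]
ft_force: [0.4, -0.2, -0.5]
grip_width: 0.0518
gripper_force: 0.0
```

>>> {"name": "servo_tool", "arguments": {
  "deltas": "0.6 0 0 27 0 0 0; 0.6 0 0 27 0 0 0; 0.6 0 0 26 0 0 0; 0.6 0 0 26 0 0 0; 0.6 0 0 0 0 0 0; 0.6 0 0 0 0 0 0"
}}

```text
time_s: 18.75
position: [0.4912, 0.2003, 0.0531]
tool_rot: [[-0.368, 0.93, -0.003], [0.93, 0.368, -0.001], [0.0, -0.003, -1.0]]
ft_force: [-0.4, -0.5, 0.5]
grip_width: 0.0512
gripper_force: 0.0
```

>>> {"name": "servo_tool", "arguments": {
  "deltas": "0.6 -9.1 0.5 0 0 0 0; 0.6 -9.2 0.5 0 0 0 0; 0.6 -9.1 0.5 0 0 0 0; 0.6 -9.2 0.5 0 0 0 0; 0.6 -9.1 0.5 0 0 0 0; 0.6 -9.2 0.5 0 0 0 0; 0.6 -9.1 0.5 0 0 0 0; 0.6 -9.2 0.5 0 0 0 0"
}}

```text
time_s: 19.42
position: [0.5226, 0.1343, 0.0542]
tool_rot: [[-0.37, 0.929, 0.001], [0.929, 0.37, 0.0], [0.0, 0.001, -1.0]]
ft_force: [-2.0, 5.4, 6.5]
grip_width: 0.0514
gripper_force: 3.8
```

>>> {"name": "servo_tool", "arguments": {
  "deltas": "0.6 -9.1 0.5 0 0 0 0; 0.6 -9.2 0.5 0 0 0 0; 0.6 -9.2 1.5 0 0 0 0.025; 0.6 -9.2 1.7 0 0 0 0.025; 0.6 -9.2 2 0 0 0 0.025; 0.6 -9.1 2.2 0 0 0 0.025; 0.6 -9 2.4 0 0 0 0.025; 0.6 -9 2.6 0 0 0 0.025"
}}

```text
time_s: 20.08
position: [0.559, 0.0695, 0.0541]
tool_rot: [[-0.226, 0.974, 0.0], [0.974, 0.226, 0.0], [0.0, 0.0, -1.0]]
ft_force: [-2.3, 5.3, 6.3]
grip_width: 0.0511
gripper_force: 3.8
```

>>> {"name": "servo_tool", "arguments": {
  "deltas": "0.6 -9.9 -0.6 0 0 0 0.032; 0.6 -10 -0.3 0 0 0 0.032; 0.6 -10 0 0 0 0 0.033; 0.6 -9.9 0.3 0 0 0 0.032; 0.6 -9.9 0.7 0 0 0 0.033; 0.6 -9.9 1 0 0 0 0.032; 0.6 0 0 0 0 0 0"
}}

```text
time_s: 20.67
position: [0.5689, 0.009, 0.0537]
tool_rot: [[-0.032, 1.0, 0.0], [1.0, 0.032, -0.001], [-0.001, 0.0, -1.0]]
ft_force: [0.1, -0.4, 0.2]
grip_width: 0.0511
gripper_force: 0.0
```

Run:
```python
from plan import *
p=env.get_image("scene");print([(j[0],((j[0]-O)@e).round(4),((j[0]-O)@yl).round(4),j[1:]) for j in jars(p) if j[1]>50],env.observe()["position"],env.observe()["tool_rot"][:,0])
plan(.6,[(*L(.3,0),.052,HE,10),(*L(.225,0),.052,HE,10)])
```

```text
[(array([ 0.5845, -0.2897]), np.float64(0.0351), np.float64(-0.0057), (1293, np.float64(0.0849))), (array([ 0.5827, -0.213 ]), np.float64(0.1118), np.float64(-0.0066), (1066, np.float64(0.0848))), (array([ 0.5765, -0.0322]), np.float64(0.2927), np.float64(-0.0067), (1018, np.float64(0.0848)))] [0.56847642 0.00978075 0.05347404] [-3.34640449e-02  9.99439597e-01 -8.06169322e-04]
0.6 -8.7 -0 0.4 0 0 -0; 0.6 -8.8 -0 0.4 0 0 -0.001; 0.6 -8.7 -0.1 0.3 0 0 -0; 0.6 -8.8 -0.1 0.4 0 0 -0.001; 0.6 -9.4 0 -0 0 0 0; 0.6 -9.4 0 -0 0 0 0; 0.6 -9.4 0 -0 0 0 0; 0.6 -9.4 0 -0 0 0 0
0.6 -9.3 0 -0 0 0 0; 0.6 -9.4 0 -0 0 0 0; 0.6 -9.3 0 -0 0 0 0; 0.6 -9.4 0 -0 0 0 0
end [ 0.5721 -0.1002  0.052 ] 1.6063
```

>>> {"name": "servo_tool", "arguments": {
  "deltas": "0.6 -10 0 0 0 0 0; 0.6 -10 0 0 0 0 0; 0.6 -10 0 0 0 0 0; 0.6 -10 0 0 0 0 0; 0.6 -10 0 0 0 0 0; 0.6 -10 0 0 0 0 0; 0.6 -10 0 0 0 0 0; 0.6 -10 0 0 0 0 0"
}}

```text
time_s: 21.38
position: [0.5713, -0.0697, 0.0537]
tool_rot: [[-0.035, 0.999, -0.0], [0.999, 0.035, 0.0], [0.0, -0.0, -1.0]]
ft_force: [-0.0, 2.1, 1.2]
grip_width: 0.0513
gripper_force: 1.5
```

>>> {"name": "servo_tool", "arguments": {
  "deltas": "0.6 -8 0 0 0 0 0; 0.6 -6 0 0 0 0 0; 0.6 -5 0 0 0 0 0; 0.6 -3 0 0 0 0 0; 0.6 -2 0 0 0 0 0; 0.6 0 0 0 0 0 0"
}}

```text
time_s: 21.88
position: [0.5721, -0.0929, 0.0536]
tool_rot: [[-0.035, 0.999, -0.0], [0.999, 0.035, -0.0], [-0.0, -0.0, -1.0]]
ft_force: [-0.3, 0.8, -0.9]
grip_width: 0.0512
gripper_force: 0.7
```

>>> {"name": "servo_tool", "arguments": {
  "deltas": "0.6 -2 0 0 0 0 0; 0.6 -2 0 0 0 0 0; 0.6 -1 0 0 0 0 0; 0.6 -1 0 0 0 0 0; 0.6 0 0 0 0 0 0"
}}

```text
time_s: 22.3
position: [0.5724, -0.0987, 0.0537]
tool_rot: [[-0.035, 0.999, 0.0], [0.999, 0.035, -0.0], [-0.0, 0.0, -1.0]]
ft_force: [-0.4, 2.3, 0.4]
grip_width: 0.0515
gripper_force: 1.2
```

>>> {"name": "servo_tool", "arguments": {
  "deltas": "0.6 -1.5 0 0 0 0 0; 0.6 -1.5 0 0 0 0 0; 0.6 0 0 0 0 0 0"
}}

```text
time_s: 22.55
position: [0.5724, -0.1015, 0.0536]
tool_rot: [[-0.035, 0.999, -0.0], [0.999, 0.035, 0.001], [0.001, -0.0, -1.0]]
ft_force: [0.0, 3.1, -1.4]
grip_width: 0.0514
gripper_force: 1.7
```

>>> {"name": "servo_tool", "arguments": {
  "deltas": "0.6 -1 0 0 0 0 0; 0.6 -1 0 0 0 0 0; 0.6 0 0 0 0 0 0"
}}

```text
time_s: 22.8
position: [0.5723, -0.1019, 0.0535]
tool_rot: [[-0.035, 0.999, -0.001], [0.999, 0.035, 0.003], [0.003, -0.001, -1.0]]
ft_force: [1.2, 11.9, -0.1]
grip_width: 0.0513
gripper_force: 5.2
```

>>> {"name": "servo_tool", "arguments": {
  "deltas": "0.6 3 0 0 0 0 0; 0.6 10 0 0 0 0 0; 0.6 12 0 -20 0 0 0; 0.6 0 0 -35 0 0 0; 0.6 0 0 -35 0 0 0; 0.3 0 0 -20 0 0 0; 0 0 0 0 0 0 0"
}}

```text
time_s: 23.38
position: [0.5734, -0.0791, 0.1686]
tool_rot: [[-0.035, 0.999, 0.009], [0.999, 0.035, -0.004], [-0.004, 0.008, -1.0]]
ft_force: [1.0, -0.0, 0.4]
grip_width: 0.0277
gripper_force: 0.0
```

```bash
cat > gate.py <<'E'
from plan import *
H=np.array([.646,-.087])
def G(phi,off,z,st,r=.110):
    q=H+r*np.array([np.cos(phi),np.sin(phi)])+off*np.array([np.sin(phi),-np.cos(phi)])
    return (*q,z,phi-np.pi/2,st)
E
python3 - <<'E'
from gate import *
for c in ["top","scene"]:
    p=env.get_image(c);print([(((j[0]-O)@e).round(4),((j[0]-O)@yl).round(4),j[1:]) for j in jars(p) if j[1]>50])
    print([(d["conf"],ray(p,d["uv"],.062)[:2]) for n in("gate_tip","gate_hinge") for d in env.spot_point(n,p)[:1]])
f=1.147
s=G(f,.032,.16,30);plan(0,[s,G(f,.032,.055,28)])
w=[G(f+k*.07,.032-min(k,4)*.004,.055,20) for k in range(1,28)]
print(f+27*.07,np.pi+TH)
plan(0,w,start=G(f,.032,.055,28)[:4])
E
```

```text
[(np.float64(0.1088), np.float64(-0.0008), (739, np.float64(0.0841))), (np.float64(0.0316), np.float64(0.0006), (618, np.float64(0.0842))), (np.float64(0.1792), np.float64(0.0033), (290, np.float64(0.0844)))]
[(0.62, array([0.70894435, 0.04306749]))]
[(np.float64(0.0352), np.float64(-0.0057), (1294, np.float64(0.0849))), (np.float64(0.183), np.float64(-0.0064), (1175, np.float64(0.0846))), (np.float64(0.1086), np.float64(-0.0067), (954, np.float64(0.0847)))]
[(0.8, array([0.70298686, 0.03738735])), (0.8, array([ 0.64799265, -0.08400113]))]
0 3.9 8 0.1 0 0 0.107; 0 4.7 7.5 0.1 0 0 0.107; 0 5.5 7 0.1 0 0 0.107; 0 6.2 6.4 0.1 0 0 0.107; 0 6.8 5.7 0.1 0 0 0.107; 0 7.4 4.9 0.1 0 0 0.107; 0 7.9 4.1 0.1 0 0 0.107; 0 8.3 3.2 0.1 0 0 0.107
0 8.6 2.3 0.1 0 0 0.107; 0 8.8 1.4 0.1 0 0 0.107; 0 8.8 0.5 0.2 0 0 0.107; 0 8.9 -0.5 0.1 0 0 0.107; 0 8.7 -1.4 0.2 0 0 0.106; 0 8.6 -2.4 0.1 0 0 0.107; 0 8.2 -3.2 0.2 0 0 0.106; 0 7.9 -4.1 0.1 0 0 0.107
0 7.4 -4.9 0.2 0 0 0.106; 0 6.8 -5.7 0.1 0 0 0.107; 0 6.1 -6.4 0.2 0 0 0.106; 0 0 0 26 0 0 0; 0 0 0 26 0 0 0; 0 0 0 26 0 0 0; 0 0 0 27 0 0 0
end [7.204e-01 1.000e-04 5.500e-02] -0.4233
3.037 3.1765926535897933
0 -11.8 -1.7 -0 0 0 -0.07; 0 -11.7 -1.4 -0 0 0 -0.07; 0 -11.8 -1.1 -0 0 0 -0.07; 0 -11.7 -0.9 -0 0 0 -0.07; 0 -7.7 -0.8 -0 0 0 -0.07; 0 -7.8 -0.9 -0 0 0 -0.07; 0 -7.7 -0.8 -0 0 0 -0.07; 0 -7.7 -0.9 -0 0 0 -0.07
0 -7.8 -0.8 -0 0 0 -0.07; 0 -7.7 -0.9 -0 0 0 -0.07; 0 -7.7 -0.8 -0 0 0 -0.07; 0 -7.8 -0.9 -0 0 0 -0.07; 0 -7.7 -0.8 -0 0 0 -0.07; 0 -7.7 -0.9 -0 0 0 -0.07; 0 -7.8 -0.8 -0 0 0 -0.07; 0 -7.7 -0.9 -0 0 0 -0.07
0 -7.7 -0.8 -0 0 0 -0.07; 0 -7.8 -0.9 -0 0 0 -0.07; 0 -7.7 -0.8 -0 0 0 -0.07; 0 -7.7 -0.9 -0 0 0 -0.07; 0 -7.8 -0.8 -0 0 0 -0.07; 0 -7.7 -0.9 -0 0 0 -0.07; 0 -7.7 -0.8 -0 0 0 -0.07; 0 -7.8 -0.9 -0 0 0 -0.07
0 -7.7 -0.8 -0 0 0 -0.07; 0 -7.7 -0.9 -0 0 0 -0.07; 0 -7.8 -0.8 -0 0 0 -0.07
end [ 0.5383 -0.0596  0.055 ] 1.4662
```

>>> {"name": "servo_tool", "arguments": {
  "deltas": "0 3.9 8 0.1 0 0 0.107; 0 4.7 7.5 0.1 0 0 0.107; 0 5.5 7 0.1 0 0 0.107; 0 6.2 6.4 0.1 0 0 0.107; 0 6.8 5.7 0.1 0 0 0.107; 0 7.4 4.9 0.1 0 0 0.107; 0 7.9 4.1 0.1 0 0 0.107; 0 8.3 3.2 0.1 0 0 0.107"
}}

```text
time_s: 24.35
position: [0.6346, -0.0452, 0.1617]
tool_rot: [[0.736, 0.678, -0.002], [0.678, -0.736, 0.0], [-0.001, -0.002, -1.0]]
ft_force: [-0.1, 0.4, -0.8]
grip_width: -0.0001
gripper_force: 0.0
```

>>> {"name": "servo_tool", "arguments": {
  "deltas": "0 8.6 2.3 0.1 0 0 0.107; 0 8.8 1.4 0.1 0 0 0.107; 0 8.8 0.5 0.2 0 0 0.107; 0 8.9 -0.5 0.1 0 0 0.107; 0 8.7 -1.4 0.2 0 0 0.106; 0 8.6 -2.4 0.1 0 0 0.107; 0 8.2 -3.2 0.2 0 0 0.106; 0 7.9 -4.1 0.1 0 0 0.107"
}}

```text
time_s: 25.02
position: [0.6975, -0.0122, 0.1604]
tool_rot: [[0.994, -0.109, -0.002], [-0.109, -0.994, 0.0], [-0.002, -0.0, -1.0]]
ft_force: [-0.8, -0.3, -0.8]
grip_width: -0.0002
gripper_force: 0.0
```

>>> {"name": "servo_tool", "arguments": {
  "deltas": "0 7.4 -4.9 0.2 0 0 0.106; 0 6.8 -5.7 0.1 0 0 0.107; 0 6.1 -6.4 0.2 0 0 0.106; 0 0 0 0 0 0 0; 0 0 0 0 0 0 0; 0 0 0 0 0 0 0"
}}

```text
time_s: 25.52
position: [0.7204, -0.0002, 0.1607]
tool_rot: [[0.913, -0.408, -0.001], [-0.408, -0.913, 0.0], [-0.001, 0.0, -1.0]]
ft_force: [-0.1, -0.4, -0.6]
grip_width: -0.0005
gripper_force: 0.0
```

>>> {"name": "servo_tool", "arguments": {
  "deltas": "0 0 0 26 0 0 0; 0 0 0 26 0 0 0; 0 0 0 26 0 0 0; 0 0 0 27 0 0 0; 0 0 0 0 0 0 0; 0 0 0 0 0 0 0"
}}

```text
time_s: 26.02
position: [0.7202, -0.0002, 0.0557]
tool_rot: [[0.912, -0.41, -0.003], [-0.41, -0.912, 0.0], [-0.002, 0.001, -1.0]]
ft_force: [0.8, 0.3, 2.3]
grip_width: 0.0
gripper_force: 0.0
```

>>> {"name": "servo_tool", "arguments": {
  "deltas": "0 -11.8 -1.7 0 0 0 -0.07; 0 -11.7 -1.4 0 0 0 -0.07; 0 -11.8 -1.1 0 0 0 -0.07; 0 -11.7 -0.9 0 0 0 -0.07; 0 -7.7 -0.8 0 0 0 -0.07; 0 -7.8 -0.9 0 0 0 -0.07; 0 -7.7 -0.8 0 0 0 -0.07; 0 -7.7 -0.9 0 0 0 -0.07"
}}

```text
time_s: 26.68
position: [0.6484, 0.024, 0.0593]
tool_rot: [[0.99, 0.141, 0.005], [0.141, -0.99, -0.0], [0.005, 0.001, -1.0]]
ft_force: [1.2, 1.3, -0.0]
grip_width: 0.0002
gripper_force: 0.4
```

Run:
```python
from plan import *
o=env.observe();print(o["position"],o["ft_force"])
p=env.get_image("scene");cv2.imwrite("pics/c6.png",cv2.resize(cv2.cvtColor(p["img"][130:350,80:410],cv2.COLOR_RGB2BGR),None,fx=2.4,fy=2.4))
```

```text
[0.64839675 0.02399771 0.05934143] [ 1.17245182  1.32814163 -0.04237337]
```

View pics/c6.png

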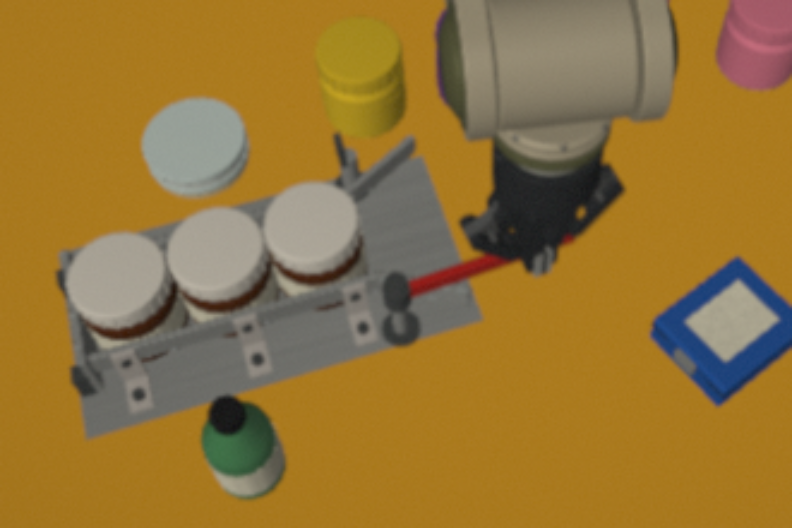

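The bar is following the finger at (540,250), and the three jars stand in file against the stop.

>>> {"name": "servo_tool", "arguments": {
  "deltas": "0 -7.8 -0.8 0.3 0 0 -0.07; 0 -7.7 -0.9 0.3 0 0 -0.07; 0 -7.7 -0.8 0.3 0 0 -0.07; 0 -7.8 -0.9 0.3 0 0 -0.07; 0 -7.7 -0.8 0.3 0 0 -0.07; 0 -7.7 -0.9 0.3 0 0 -0.07; 0 -7.8 -0.8 0.3 0 0 -0.07; 0 -7.7 -0.9 0.3 0 0 -0.07"
}}

```text
time_s: 27.4
position: [0.5892, 0.0072, 0.0562]
tool_rot: [[0.765, 0.644, 0.004], [0.644, -0.765, -0.001], [0.003, 0.003, -1.0]]
ft_force: [1.1, 0.5, 0.8]
grip_width: 0.0
gripper_force: 0.5
```

Run:
```python
from gate import *
o=env.observe();R=np.array(o["tool_rot"]);h=np.arctan2(R[1,0],R[0,0])
P=np.array(o["position"]);d=P[:2]-H;phi=h+np.pi/2
print(P,o["ft_force"],o["time_s"],"phi",phi,"r",d@[np.cos(phi),np.sin(phi)],"off",d@[np.sin(phi),-np.cos(phi)])
n=int((np.pi+TH-.02-phi)/.07)+1
plan(0,[G(phi+(np.pi+TH-phi)*k/n,.016,.056,20) for k in range(1,n+1)])
```

```text
[0.58923782 0.00721233 0.05619547] [1.12556745 0.52954299 0.75859977] 27.4 phi 2.2702486378127547 r 0.1086342136928889 off 0.017219639953859438
0 -8.9 -2.2 0.2 0 0 -0.07; 0 -7.7 -0.9 -0 0 0 -0.069; 0 -7.7 -0.8 -0 0 0 -0.07; 0 -7.7 -0.9 -0 0 0 -0.07; 0 -7.7 -0.8 -0 0 0 -0.07; 0 -7.7 -0.9 -0 0 0 -0.069; 0 -7.7 -0.8 -0 0 0 -0.07; 0 -7.7 -0.9 -0 0 0 -0.07
0 -7.7 -0.8 -0 0 0 -0.069; 0 -7.7 -0.9 -0 0 0 -0.07; 0 -7.7 -0.8 -0 0 0 -0.07; 0 -7.8 -0.9 -0 0 0 -0.07; 0 -7.7 -0.8 -0 0 0 -0.069
end [ 0.5355 -0.0749  0.056 ] 1.6055
```

>>> {"name": "servo_tool", "arguments": {
  "deltas": "0 -7.8 -1 0 0 0 -0.07; 0 -7.7 -0.9 0 0 0 -0.07; 0 -7.7 -0.8 0 0 0 -0.07; 0 -7.7 -0.9 0 0 0 -0.07; 0 -7.7 -0.8 0 0 0 -0.07; 0 -7.7 -0.9 0 0 0 -0.07; 0 -7.7 -0.8 0 0 0 -0.07; 0 -7.7 -0.9 0 0 0 -0.07"
}}

```text
time_s: 28.07
position: [0.5477, -0.0382, 0.0559]
tool_rot: [[0.306, 0.952, 0.003], [0.952, -0.306, -0.001], [0.0, 0.003, -1.0]]
ft_force: [-1.2, 1.3, 0.8]
grip_width: -0.0002
gripper_force: 0.5
```

>>> {"name": "servo_tool", "arguments": {
  "deltas": "0 -7.7 -0.8 0 0 0 -0.07; 0 -7.7 -0.9 0 0 0 -0.07; 0 -7.7 -0.8 0 0 0 -0.07; 0 -4 -0.8 0 0 0 -0.07; 0 -3 0 0 0 0 -0.07; 0 0 0 0 0 0 0"
}}

```text
time_s: 28.57
position: [0.5385, -0.0673, 0.0558]
tool_rot: [[-0.037, 0.999, 0.003], [0.999, 0.037, -0.001], [-0.001, 0.003, -1.0]]
ft_force: [0.6, 0.1, 0.4]
grip_width: -0.0001
gripper_force: 0.0
```

>>> {"name": "servo_tool", "arguments": {
  "deltas": "0 -2 0 0 0 0 0; 0 -2 0 0 0 0 0; 0 0 0 0 0 0 0"
}}

```text
time_s: 28.82
position: [0.5381, -0.0706, 0.0545]
tool_rot: [[-0.034, 0.999, 0.001], [0.999, 0.034, -0.0], [-0.001, 0.001, -1.0]]
ft_force: [0.4, 0.6, -0.3]
grip_width: 0.0003
gripper_force: 0.0
```

>>> {"name": "servo_tool", "arguments": {
  "deltas": "0 -1.5 0 0 0 0 0; 0 -1.5 0 0 0 0 0; 0 -1 0 0 0 0 0; 0 0 0 0 0 0 0"
}}

```text
time_s: 29.15
position: [0.5377, -0.0745, 0.0539]
tool_rot: [[-0.036, 0.999, -0.0], [0.999, 0.036, -0.0], [-0.0, -0.0, -1.0]]
ft_force: [0.3, 0.2, -0.4]
grip_width: -0.0001
gripper_force: 0.0
```

>>> {"name": "servo_tool", "arguments": {
  "deltas": "0 -1.5 0 0 0 0 0; 0 -1.5 0 0 0 0 0; 0 0 0 0 0 0 0"
}}

```text
time_s: 29.4
position: [0.5378, -0.0776, 0.0539]
tool_rot: [[-0.036, 0.999, -0.0], [0.999, 0.036, -0.0], [-0.0, -0.0, -1.0]]
ft_force: [-0.6, 0.8, 0.6]
grip_width: -0.0001
gripper_force: 0.0
```

>>> {"name": "servo_tool", "arguments": {
  "deltas": "0 -1.5 0 0 0 0 0; 0 -1.5 0 0 0 0 0; 0 0 0 0 0 0 0"
}}

```text
time_s: 29.65
position: [0.5378, -0.0786, 0.0539]
tool_rot: [[-0.036, 0.999, -0.0], [0.999, 0.036, 0.004], [0.004, -0.0, -1.0]]
ft_force: [1.1, 11.1, 1.7]
grip_width: 0.0003
gripper_force: 5.4
```

>>> {"name": "servo_tool", "arguments": {
  "deltas": "0 -1.5 0 0 0 0 0; 0 -1.5 0 0 0 0 0; 0 0 0 0 0 0 0"
}}

```text
time_s: 29.9
position: [0.5377, -0.0788, 0.0539]
tool_rot: [[-0.036, 0.999, -0.001], [0.999, 0.036, 0.008], [0.008, -0.0, -1.0]]
ft_force: [2.7, 26.1, 4.1]
grip_width: 0.0001
gripper_force: 12.9
```

Run:
```python
from plan import *
o=env.observe();print(o["position"],o["ft_force"])
p=env.get_image("scene");cv2.imwrite("pics/c7.png",cv2.resize(cv2.cvtColor(p["img"][150:320,90:320],cv2.COLOR_RGB2BGR),None,fx=3.3,fy=3.3))
X,C,_=cloud(p);d=X[:,:2]-O;lx=d@e;ly=d@yl
r=(C[:,0]>80)&(C[:,1]<60)&(C[:,2]<60)&(X[:,2]>.066)&(X[:,2]<.08)&(X[:,0]>.4)
print(r.sum(),np.polyfit(ly[r],lx[r],1),ly[r].min(),ly[r].max())
```

```text
[ 0.5377427 -0.0788423  0.0538842] [ 2.70917298 26.11999085  4.06292279]
198 [-0.00432736  0.23239026] -0.06018740846142841 0.06532687168382541
```

View pics/c7.png

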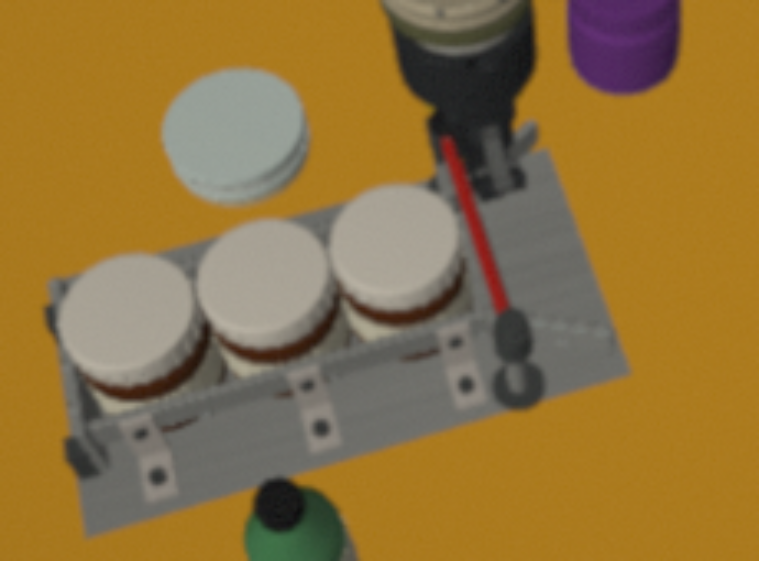

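The gate is shut hard against the lug, lying straight across the mouth with a slope of about 0.004 rad. I'll back off and lift clear.

>>> {"name": "servo_tool", "arguments": {
  "deltas": "0 3 0 0 0 0 0; 0 4 0 0 0 0 0; 0 8 0 0 0 0 0; 0 10 0 -10 0 0 0; 0 0 0 -30 0 0 0; 0 0 0 -35 0 0 0; 0 0 0 -35 0 0 0; 0 0 0 0 0 0 0"
}}

```text
time_s: 30.62
position: [0.5396, -0.0585, 0.1711]
tool_rot: [[-0.036, 0.999, 0.012], [0.999, 0.036, -0.004], [-0.004, 0.011, -1.0]]
ft_force: [0.7, -0.1, 0.7]
grip_width: 0.0002
gripper_force: 0.0
```

>>> {"name": "servo_tool", "arguments": {
  "deltas": "0 20 -20 0 0 0 0; 0 30 -20 0 0 0 0; 0 30 -20 0 0 0 0; 0 20 -20 0 0 0 0; 0 0 0 0 0 0 0; 0 0 0 0 0 0 0"
}}

```text
time_s: 31.12
position: [0.453, 0.0398, 0.1647]
tool_rot: [[-0.038, 0.999, 0.001], [0.999, 0.038, -0.0], [-0.0, 0.001, -1.0]]
ft_force: [1.4, 0.1, 0.6]
grip_width: -0.0
gripper_force: 0.0
```

Run:
```python
from plan import *
o=env.observe();print(o["position"],o["ft_force"])
for c in ["top","scene"]:
    p=env.get_image(c)
    print([(((j[0]-O)@e).round(4),((j[0]-O)@yl).round(4),j[1:]) for j in jars(p) if j[1]>50])
    X,C,_=cloud(p);d=X[:,:2]-O;lx=d@e;ly=d@yl
    r=(C[:,0]>80)&(C[:,1]<60)&(C[:,2]<60)&(X[:,2]>.062)&(X[:,2]<.08)&(X[:,0]>.4)
    print(r.sum(),np.polyfit(ly[r],lx[r],1),ly[r].min(),ly[r].max())
save(p,"s8.png")
```

```text
[0.45304051 0.03977805 0.16474113] [1.37729614 0.09161869 0.63105751]
[(np.float64(0.109), np.float64(-0.0008), (744, np.float64(0.0842))), (np.float64(0.1879), np.float64(-0.0002), (640, np.float64(0.0844))), (np.float64(0.0316), np.float64(0.0004), (618, np.float64(0.0841)))]
169 [1.5362745  0.24831885] -0.06065151620410456 0.13268502326292017
[(np.float64(0.0353), np.float64(-0.0058), (1296, np.float64(0.0849))), (np.float64(0.1831), np.float64(-0.0066), (1178, np.float64(0.0847))), (np.float64(0.1087), np.float64(-0.0066), (952, np.float64(0.0849)))]
199 [-0.00127176  0.23233956] -0.06462374203665312 0.06624394586972501
```

View pics/s8.png

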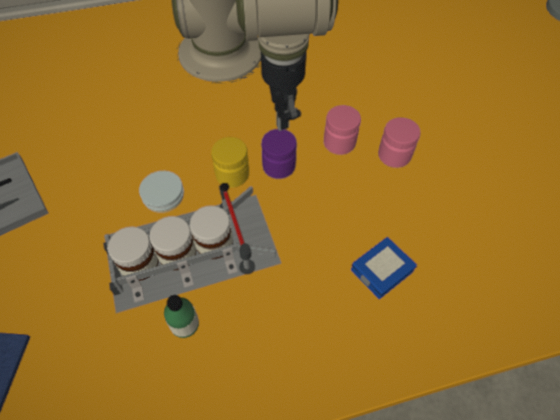

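The jars stand in single file at (130,250), (170,240) and (210,228). The gate is shut from (225,187) to (246,257), the bystanders have not moved, and the arm is clear.

```bash
python3 -c "
from rig import env
print(env.close_job())"
```

```text
the job is handed in; nothing more can be done
None
```

The three jars stand in single file in the lane against the end stop and the red gate is shut behind them; the bottle, dishes and slide box look untouched, and the job was handed in at about 31 s of the 72 s limit.

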